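# Set out the printing brushes in their ink dishes

### The job

Get the inking bench ready for printing: stand each of the four palm-fibre brushes upright on its bristles in the middle of the ink dish of its own size, the largest brush in the largest dish and so on down to the smallest. Set each one down gently instead of dropping it. Leave the dishes, the rubbing pad and the ink bottle where they are, and knock nothing over.

Things in the scene. Friction and masses are not known exactly. Their poses are not given: they have to be found in the camera images.
- brush_largest: The largest of four loose, rigid palm-fibre brushes, standing on its bristles: a stiff dark bell of fibre, 80 mm across the foot, narrowing up to a straight round handle wound in grey tape, 32 mm in diameter from 75 to 136 mm up, then a dark tuft; 150 mm tall in all, about 200 g. Origin: centre of the underside; z up the handle.
- brush_second: The second largest of four loose, rigid palm-fibre brushes, standing on its bristles: a stiff dark bell of fibre, 63 mm across the foot, narrowing up to a straight round handle wound in grey tape, 28 mm in diameter from 72 to 128 mm up, then a dark tuft; 142 mm tall in all, about 140 g. Origin: centre of the underside; z up the handle.
- brush_third: The second smallest of four loose, rigid palm-fibre brushes, standing on its bristles: a stiff dark bell of fibre, 48 mm across the foot, narrowing up to a straight round handle wound in grey tape, 24 mm in diameter from 69 to 120 mm up, then a dark tuft; 134 mm tall in all, about 90 g. Origin: centre of the underside; z up the handle.
- brush_smallest: The smallest of four loose, rigid palm-fibre brushes, standing on its bristles: a stiff dark bell of fibre, 35 mm across the foot, narrowing up to a straight round handle wound in grey tape, 20 mm in diameter from 65 to 112 mm up, then a dark tuft; 126 mm tall in all, about 55 g. Origin: centre of the underside; z up the handle.
- dish_largest: The largest of four loose white porcelain ink dishes, empty, round and shallow: 160 mm across the rim, 28 mm tall, sides sloping in to a flat inner floor at least 104 mm across that lies 5 mm above the table; about 480 g. Origin: centre of the underside; z points up.
- dish_second: The second largest of four loose white porcelain ink dishes, empty, round and shallow: 134 mm across the rim, 26 mm tall, sides sloping in to a flat inner floor at least 85 mm across that lies 5 mm above the table; about 340 g. Origin: centre of the underside; z points up.
- dish_third: The second smallest of four loose white porcelain ink dishes, empty, round and shallow: 112 mm across the rim, 24 mm tall, sides sloping in to a flat inner floor at least 70 mm across that lies 5 mm above the table; about 240 g. Origin: centre of the underside; z points up.
- dish_smallest: The smallest of four loose white porcelain ink dishes, empty, round and shallow: 92 mm across the rim, 22 mm tall, sides sloping in to a flat inner floor at least 58 mm across that lies 5 mm above the table; about 160 g. Origin: centre of the underside; z points up.
- rubbing_pad: Bystander: printer's rubbing pad, a flat silvery plate 200 x 80 x 18 mm with a wooden grip block on top (46 mm tall in all), lying flat. Origin: centre of the underside; x along its length, z up.
- ink_bottle: Bystander: black pump bottle, 50 mm in diameter, 144 mm tall, standing. Origin: centre of the underside; z up.
There are look-alikes about, which are no part of the job. What is shaped like the dish_second but purple is not meant.

How it is judged:
At the end, for the whole second after the job is handed in: Each brush stands on the floor of the dish of its own rank in size (largest in largest ... smallest in smallest), its foot's centre within 15 mm of the dish's centre and its underside 2 to 10 mm above the dish's underside, upright within 0.1 rad, dish level within 0.1 rad, released and at rest (horizontal distance between brush_largest and dish_largest below 0.015 m and z of brush_largest in the frame of dish_largest between 0.002 and 0.01 m and angle between each of brush_largest, dish_largest, brush_second, dish_second, brush_third, dish_third, brush_smallest, dish_smallest's own z axis and vertical below 0.1 rad and linear speed of each of brush_largest, brush_second, brush_third, brush_smallest below 0.02 m/s and angular speed of each of brush_largest, brush_second, brush_third, brush_smallest below 0.2 rad/s and horizontal distance between brush_second and dish_second below 0.015 m and z of brush_second in the frame of dish_second between 0.002 and 0.01 m and horizontal distance between brush_third and dish_third below 0.015 m and z of brush_third in the frame of dish_third between 0.002 and 0.01 m and horizontal distance between brush_smallest and dish_smallest below 0.015 m and z of brush_smallest in the frame of dish_smallest between 0.002 and 0.01 m); the robot touches nothing.
It fails at once if a brush is dropped or slammed into its dish (faster than 0.6 m/s within 40 mm of the dish's floor) ((horizontal distance between brush_largest and dish_largest below 0.05 m and z of brush_largest in the frame of dish_largest below 0.045 m and linear speed of brush_largest above 0.6 m/s) or (horizontal distance between brush_second and dish_second below 0.05 m and z of brush_second in the frame of dish_second below 0.045 m and linear speed of brush_second above 0.6 m/s) or (horizontal distance between brush_third and dish_third below 0.05 m and z of brush_third in the frame of dish_third below 0.045 m and linear speed of brush_third above 0.6 m/s) or (horizontal distance between brush_smallest and dish_smallest below 0.05 m and z of brush_smallest in the frame of dish_smallest below 0.045 m and linear speed of brush_smallest above 0.6 m/s)).
It fails at once if a brush is knocked over (tilted more than 0.6 rad) (angle between any of brush_largest, brush_second, brush_third, brush_smallest's own z axis and vertical above 0.6 rad).
It fails at once if a dish is pushed more than 30 mm from where it stood (distance of any of dish_largest, dish_second, dish_third, dish_smallest from where it was at the start of the episode above 0.03 m).
It fails at once if the rubbing pad or the ink bottle is moved more than 30 mm or knocked over (distance of any of rubbing_pad, ink_bottle from where it was at the start of the episode above 0.03 m or angle between ink_bottle's own z axis and vertical above 0.5 rad).
It also fails if it takes over 102 s, if anything falls off the work surface, if the arm or the gripper's body presses on something with over 40 N, if the wrist force passes 120 N, or if a joint passes its speed limit or range.

### The arm

A 6-joint arm with a two-finger parallel gripper is mounted at the origin on the work surface. World frame = base frame: x ahead of the robot, y to its left, z up, the work surface at z = 0. Lengths are in m, angles in rad, forces in N, time in s.
With the tool pointing down it reaches from about 0.4 to 0.925 m from the base axis. Payload 12.5 kg.
Tool frame: the origin (TCP) lies between the finger pads; the fingertips stand 22 mm ahead of it and the grasp point (between the pads) lies 3 mm ahead of it; x points along the fingers, y is the direction in which the jaws open and shut, and the axes are right-handed (so a half turn about x gives the same grasp; the last joint's range is limited). The gripper opens to 95 mm and grips with 3 to 60 N. Pads are 20 mm wide; open, the fingers measure 119 mm over their backs; the gripper's body (75 mm by 180 mm) begins 59 mm behind the grasp point.
Start: joints at [-1.246, 0.491, 1.559, -0, 1.092, -0.106], TCP at [0.261, -0.568, 0.237] pointing down, gripper open.
Joint ranges: [-3.1, 3.1], [-0.84, 2.19], [0.05, 2.79], [-1.13, 4.28], [0.06, 2.93], [-2.69, 2.69]. Speed limits (rad/s): [2.22, 2.22, 2.79, 3.14, 3.14, 3.14].

### API

Orientations are given as a unit quaternion [x, y, z, w].
In Python, from workcell import bot gives the robot as it stands.
- The arm moves only by the tool drive_tool, never from a script. Its argument "targets" is a list of rows, each an object with "hand": the finger opening in mm, from 0 to 95.1; "dp": the shift along the tool's x, y, z in mm, a list of three; "dr": the turn, a rotation vector about the tool's x, y, z in degrees, a list of three. A call has exactly 5 rows; each row shifts and turns the commanded pose from where the row before left it, along the tool's axes as they then stand; what a row does not reach is not made up. A row lasts 1/12 s, in which the tool goes at most 41.7 mm and 7.16 degrees, less where a joint would pass 70% of its speed; a pose out of reach is approached as far as the arm can. A call with a gripper value outside its range is refused whole. The fingers move at their own pace and stop on an object; "newtons" is the grip in N (left out, the last holds). Time passes only in rows, so rows that do not move let the fingers close, or fill a call up. It gives the time, the measured TCP pose, the force and the opening at its end, in the units of the state.
- bot.read_state(): the state, without advancing time (a new reading comes with each control period).
- bot.camera(name): name is "side" or "top"; returns a dict with "image" (400x640x3 uint8, red, green, blue), "intrinsics" (3x3 intrinsics, pixels), "R" (3x3) and "t" (3): a world point X has camera coordinates R X + t. Camera axes: x right, y down, z forward; pixel columns grow to the right and rows downward; lengths in m; the calibration is good to about 2 mm. A picture is of the moment at which its call begins. There is no depth.
- bot.sign_off(): hands the job in, once; it reports no verdict.
The state is a dict: "t": time; "joint_pos": joint angles; "joint_velocities": joint speeds; "tau": joint torques, N m; "tcp_pos": TCP position; "tool_rot": TCP orientation; "ft_force": force on the tool from outside, world axes, zero at the start; "torque": the same for the moment, N m; "grip_width": finger opening in m.
Only numpy, scipy, OpenCV 4.12 (cv2) and the standard library are available. Lean on these libraries where they do the work, as an engineer would, in place of code of your own. Each camera call takes 0.05 s, during which the arm holds its last target. There are 200 camera calls.

## Working session

There is one attempt and no reset: what is moved stays moved. The work goes in short steps, Python scripts to look and compute and a tool call to move; the robot and the scene stay as the last step left them, time stands still between calls to the robot, and variables do not carry over. Pictures are saved under pics/ and viewed, about 12 in all and at most 16, crops included, and the job is handed in when it is done.

Besides the shell and the picture viewer there is one more tool, called after ">>>" as name(argument=value, ...), one argument or row to a line, values as JSON. drive_tool: Moves the arm, as the interface text tells. Its arguments: {"type":"object","properties":{"targets":{"type":"array","items":{"type":"object","properties":{"hand":{"type":"number"},"dp":{"type":"array","items":{"type":"number"}},"dr":{"type":"array","items":{"type":"number"}}}}},"newtons":{"type":"number"}},"required":["targets"]}

```bash
mkdir -p pics; ls; python3 - <<'E'
from workcell import bot
import cv2,numpy as np
print(bot.read_state())
for n in("top","side"):
    c=bot.camera(n);cv2.imwrite(f"pics/{n}0.png",c["image"][...,::-1]);np.savez(f"{n}0.npz",**c)
    print(n,c["intrinsics"],c["R"],c["t"])
E
```

```text
pics
{'t': 0.0, 'joint_pos': array([-1.24561440e+00,  4.91590657e-01,  1.55946817e+00, -7.28130575e-06,
        1.09171075e+00, -1.05604763e-01]), 'joint_velocities': array([ 0.00014829,  0.00156734, -0.00107278,  0.00141253, -0.00084766,
       -0.00049129]), 'tau': array([-2.65246243e-03, -6.12657952e+01, -2.58187222e+01,  6.91902498e-02,
        4.81892901e-02, -1.14704967e-04]), 'tcp_pos': array([ 0.26093362, -0.56767158,  0.23603597]), 'tool_rot': array([-0.690719  , -0.15154562,  0.69081473, -0.15071892]), 'ft_force': array([-0.15464808,  0.05386877, -0.22965736]), 'torque': array([-0.00375955, -0.00631019,  0.03107911]), 'grip_width': 0.09488022106643804}
top [[465.09048457   0.         321.16096504]
 [  0.         465.09048457 200.13618642]
 [  0.           0.           1.        ]] [[ 0.02142873 -0.99976253  0.00396155]
 [-0.99337999 -0.0217389  -0.11279901]
 [ 0.11285834 -0.00151819 -0.99360993]] [-0.02712503  0.4806464   1.42087652]
side [[449.89658589   0.         318.82800001]
 [  0.         449.89658589 203.21283376]
 [  0.           0.           1.        ]] [[-0.94373078 -0.33060445 -0.00853831]
 [-0.16412784  0.4906147  -0.85577992]
 [ 0.28711367 -0.80622448 -0.51726959]] [0.4435205  0.12470064 1.29904114]
```

View pics/top0.png

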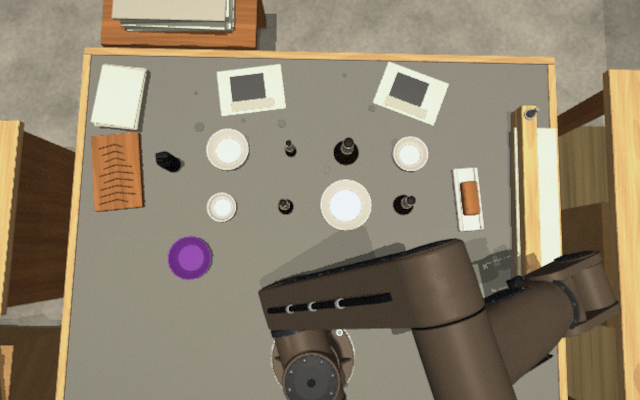

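View pics/side0.png

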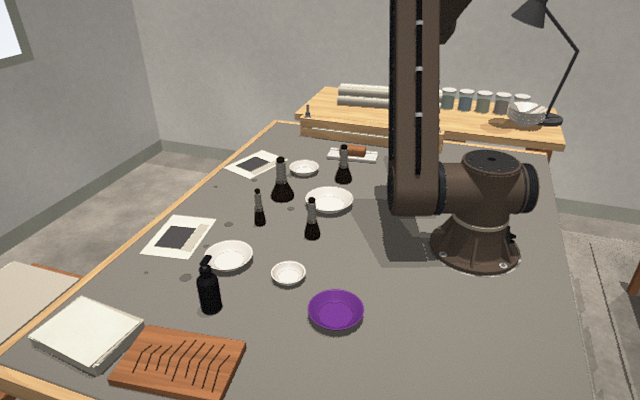

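```bash
cat > h.py <<'E'
import numpy as np,cv2
def load(n):
    return dict(np.load(n))
def ray(c,u,v,z):
    K,R,t=c["intrinsics"],c["R"],c["t"]
    C=-R.T@t; d=R.T@np.linalg.solve(K,[u,v,1.]); return C+d*(z-C[2])/d[2]
def proj(c,X):
    p=c["intrinsics"]@(c["R"]@np.asarray(X,float)+c["t"]); return p[:2]/p[2]
def show(c,box,s,fn):
    x,y,w,h=box; cv2.imwrite(fn,cv2.resize(c["image"][y:y+h,x:x+w,::-1],None,fx=s,fy=s,interpolation=cv2.INTER_CUBIC))
def dish(c,u,v,h,r=40):
    im=c["image"].astype(int); m=((im.min(2)>150)).astype(np.uint8)
    n,l,st,ce=cv2.connectedComponentsWithStats(m)
    k=l[v,u]; cs,_=cv2.findContours((l==k).astype(np.uint8),cv2.RETR_EXTERNAL,cv2.CHAIN_APPROX_NONE)
    p=np.array([ray(c,*q[0],h)[:2] for q in cs[0]],np.float32)
    e=cv2.fitEllipse(p); return np.round(e[0],4),np.round(e[1],4)
def foot(c,u,v,z=.012):
    im=c["image"].astype(int); m=(im.max(2)<60).astype(np.uint8)
    w=np.zeros_like(m); w[v-25:v+26,u-22:u+23]=m[v-25:v+26,u-22:u+23]
    w=cv2.resize(w*255,None,fx=4,fy=4,interpolation=cv2.INTER_LINEAR)>127
    d=cv2.distanceTransform(w.astype(np.uint8),cv2.DIST_L2,5); r=d.max()
    yy,xx=np.where(d>r-.7); a,b=(xx.mean()+.5)/4-.5,(yy.mean()+.5)/4-.5
    X=ray(c,a,b,z); return np.round(X[:2],4),2*r/4*np.linalg.norm(ray(c,a+1,b,z)-X)
E
python3 - <<'E'
from h import *
c=load("top0.npz"); s=load("side0.npz")
for n,u,v,h in(("L",346,205,.028),("2",228,149,.026),("3",410,154,.024),("S",221,207,.022)): print(n,*dish(c,u,v,h))
for n,u,v,k in(("L",346,152,150),("2",402,206,142),("3",285,207,134),("S",290,150,126)):
    X,d=foot(c,u,v); print(n,X,d,'tuft px',proj(c,[*X,k/1000]),proj(s,[*X,k/1000]))
show(c,(190,120,250,110),3.2,"pics/c0.png"); show(s,(210,130,200,170),4,"pics/s0.png")
E
```

```text
L [ 0.4701 -0.0924] [0.1577 0.1587]
2 [0.6386 0.2841] [0.1318 0.1325]
3 [ 0.6371 -0.2952] [0.1096 0.1107]
S [0.4546 0.2955] [0.09   0.0908]
L [ 0.6178 -0.0809] 0.03147453042303651 tuft px [344.59039999 148.75439994] [283.78059847 158.73022941]
2 [ 0.4693 -0.2566] 0.023572339511715536 tuft px [404.90106637 201.53651687] [343.01305602 145.87457338]
3 [0.445  0.0934] 0.012544750437500054 tuft px [282.76783083 207.59217281] [315.85874376 197.18212168]
S [0.6517 0.0909] 0.013382917891364244 tuft px [285.98799135 137.99425705] [251.18229944 188.02605991]
```

View pics/c0.png

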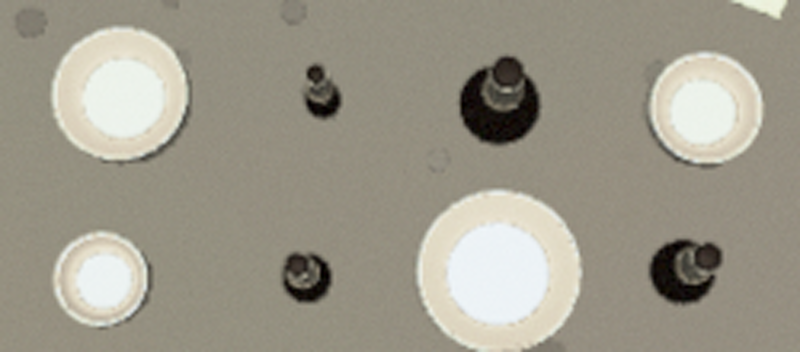

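View pics/s0.png

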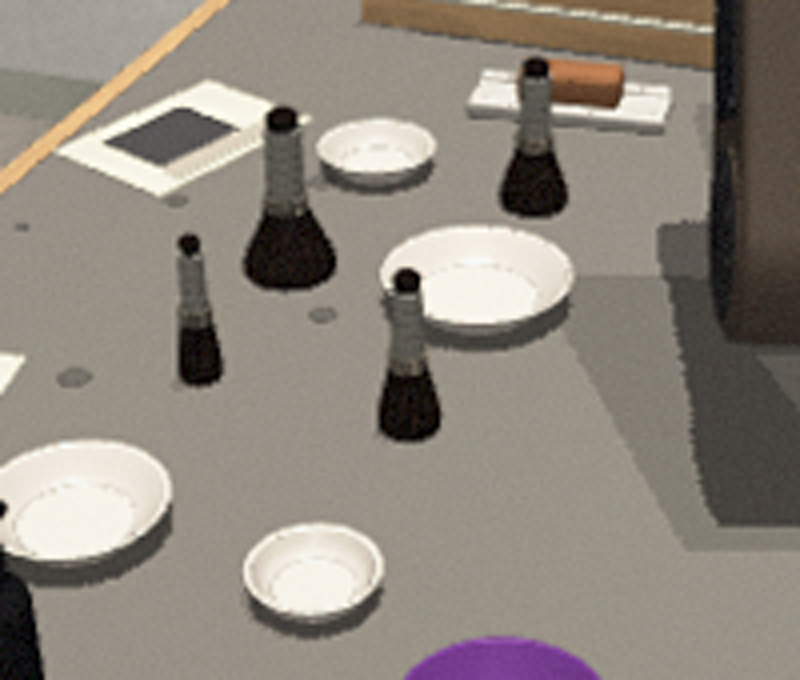

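```bash
python3 - <<'E'
from h import *
c=load("top0.npz"); s=load("side0.npz")
D=dict(L=[(346.25,152.5),(349.1,141.6),(280.75,159.5),.15],M=[(403.4,204.7),(411.6,200),(344,146.75),.142],T=[(285.9,206.6),(282.8,202.8),(311.75,199.75),.134],S=[(290.9,151.25),(288.75,143.1),(257.25,190.75),.126])
print(-c["R"].T@c["t"])
for k,(f,t,q,h) in D.items():
    P=[x["intrinsics"]@np.c_[x["R"],x["t"]] for x in(c,s)]
    X=cv2.triangulatePoints(*P,np.array(t,float),np.array(q,float)); X=(X[:3]/X[3]).ravel()
    print(k,"foot",ray(c,*f,.008)[:2].round(4),"tuft",ray(c,*t,h-.003)[:2].round(4),"side",ray(s,*q,h-.005)[:2].round(4),"tri",X.round(4))
E
```

```text
[ 0.31768801 -0.01451271  1.46612091]
L foot [ 0.6381 -0.0936] tuft [ 0.6399 -0.0938] side [ 0.6293 -0.082 ] tri [ 0.639  -0.0953  0.1381]
M foot [ 0.4745 -0.2764] tuft [ 0.4745 -0.2764] side [ 0.467  -0.2613] tri [ 0.474  -0.2788  0.1288]
T foot [0.4604 0.0938] tuft [0.4592 0.094 ] side [0.4542 0.1027] tri [0.4588 0.0942 0.1236]
S foot [0.6382 0.0832] tuft [0.6373 0.0825] side [0.6314 0.0923] tri [0.638  0.0827 0.1149]
```

```bash
python3 - <<'E'
from workcell import bot
from scipy.spatial.transform import Rotation as R
s=bot.read_state();M=R.from_quat(s["tool_rot"]).as_matrix();print(M.round(3))
import numpy as np
# align: tool x=-Z, y=+-X or +-Y
for y in([1,0,0],[-1,0,0],[0,1,0],[0,-1,0]):
    T=np.c_[[0,0,-1],y,np.cross([0,0,-1],y)]
    print(y,np.rad2deg(R.from_matrix(M.T@T).as_rotvec()).round(2))
E
```

```text
[[-0.     0.418 -0.909]
 [ 0.001 -0.909 -0.418]
 [-1.    -0.001 -0.   ]]
[1, 0, 0] [-6.532e+01 -3.000e-02  5.000e-02]
[-1, 0, 0] [1.1468e+02 5.0000e-02 4.0000e-02]
[0, 1, 0] [-1.5532e+02 -7.0000e-02  1.0000e-02]
[0, -1, 0] [2.468e+01 1.000e-02 5.000e-02]
```

>>> drive_tool(
  targets=[
    {"hand":95,"dp":[0,0,0],"dr":[4.94,0,0]},
    {"hand":95,"dp":[0,0,0],"dr":[4.94,0,0]},
    {"hand":95,"dp":[0,0,0],"dr":[4.93,0,0]},
    {"hand":95,"dp":[0,0,0],"dr":[4.94,0,0]},
    {"hand":95,"dp":[0,0,0],"dr":[4.93,0,0]},
  ],
  newtons=20,
)

```text
t: 0.52
tcp_pos: [0.261, -0.5678, 0.2363]
tool_rot: [-0.707, 0.001, 0.707, 0.002]
ft_force: [-0.1, -0.3, -0.1]
grip_width: 0.0951
```

>>> drive_tool(
  targets=[
    {"hand":95,"dp":[0,-29,-21],"dr":[0,0,0]},
    {"hand":95,"dp":[0,-29,-21],"dr":[0,0,0]},
    {"hand":95,"dp":[0,-29,-21],"dr":[0,0,0]},
    {"hand":95,"dp":[0,-29,-21],"dr":[0,0,0]},
    {"hand":95,"dp":[0,-29,-21],"dr":[0,0,0]},
  ],
)

```text
t: 0.93
tcp_pos: [0.3666, -0.4214, 0.2364]
tool_rot: [-0.707, 0.0, 0.707, 0.0]
ft_force: [0.3, -0.3, 0.3]
grip_width: 0.095
```

>>> drive_tool(
  targets=[
    {"hand":95,"dp":[0,-29,-21],"dr":[0,0,0]},
    {"hand":95,"dp":[0,-29,-21],"dr":[0,0,0]},
    {"hand":95,"dp":[0,-29,-21],"dr":[0,0,0]},
    {"hand":95,"dp":[0,-29,-21],"dr":[0,0,0]},
    {"hand":95,"dp":[0,-29,-21],"dr":[0,0,0]},
  ],
)

```text
t: 1.35
tcp_pos: [0.4717, -0.2763, 0.2365]
tool_rot: [-0.707, -0.0, 0.707, 0.0]
ft_force: [0.1, -0.1, -0.1]
grip_width: 0.0952
```

```bash
python3 - <<'E'
from workcell import bot
from h import *
s=bot.camera("side"); show(s,(270,60,150,150),4,"pics/s1.png")
for z in(.214,.142,.008):print(proj(s,[.4745,-.2765,z]),(proj(s,[.4745,-.2765,z])-[270,60])*4)
E
```

```text
[343.6282969  124.14455055] [294.51318762 256.57820221]
[343.21998521 143.49508514] [292.87994084 333.98034056]
[342.50902679 177.18852489] [290.03610717 468.75409954]
```

View pics/s1.png

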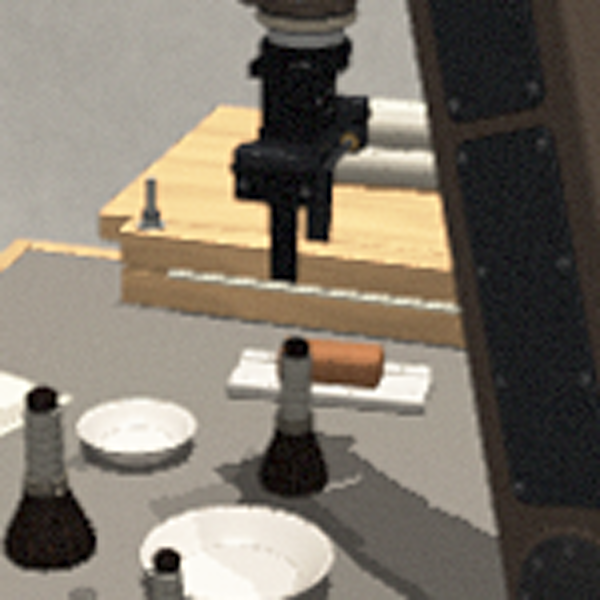

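>>> drive_tool(
  targets=[
    {"hand":95,"dp":[20,0,-3],"dr":[0,0,0]},
    {"hand":95,"dp":[30,0,0],"dr":[0,0,0]},
    {"hand":95,"dp":[30,0,0],"dr":[0,0,0]},
    {"hand":95,"dp":[30,0,0],"dr":[0,0,0]},
    {"hand":95,"dp":[16,0,0],"dr":[0,0,0]},
  ],
)

```text
t: 1.82
tcp_pos: [0.473, -0.2771, 0.1076]
tool_rot: [-0.706, -0.001, 0.708, 0.001]
ft_force: [0.0, -0.4, 0.4]
grip_width: 0.0948
```

>>> drive_tool(
  targets=[
    {"hand":50,"dp":[0,0,0],"dr":[0,0,0]},
    {"hand":40,"dp":[0,0,0],"dr":[0,0,0]},
    {"hand":30,"dp":[0,0,0],"dr":[0,0,0]},
    {"hand":20,"dp":[0,0,0],"dr":[0,0,0]},
    {"hand":20,"dp":[0,0,0],"dr":[0,0,0]},
  ],
  newtons=20,
)

```text
t: 2.23
tcp_pos: [0.4744, -0.2782, 0.1119]
tool_rot: [0.708, -0.0, -0.707, 0.001]
ft_force: [-0.2, -0.1, -0.3]
grip_width: 0.0673
```

>>> drive_tool(
  targets=[
    {"hand":20,"dp":[0,0,0],"dr":[0,0,0]},
    {"hand":20,"dp":[0,0,0],"dr":[0,0,0]},
    {"hand":20,"dp":[0,0,0],"dr":[0,0,0]},
    {"hand":20,"dp":[0,0,0],"dr":[0,0,0]},
    {"hand":20,"dp":[0,0,0],"dr":[0,0,0]},
  ],
)

```text
t: 2.65
tcp_pos: [0.474, -0.2779, 0.1107]
tool_rot: [0.707, -0.0, -0.707, 0.0]
ft_force: [0.6, 1.6, 0.9]
grip_width: 0.0337
```

>>> drive_tool(
  targets=[
    {"hand":20,"dp":[0,0,0],"dr":[0,0,0]},
    {"hand":20,"dp":[0,0,0],"dr":[0,0,0]},
    {"hand":20,"dp":[0,0,0],"dr":[0,0,0]},
    {"hand":20,"dp":[0,0,0],"dr":[0,0,0]},
    {"hand":20,"dp":[0,0,0],"dr":[0,0,0]},
  ],
)

```text
t: 3.07
tcp_pos: [0.474, -0.2779, 0.1105]
tool_rot: [-0.707, -0.0, 0.707, -0.0]
ft_force: [0.5, -0.6, -0.7]
grip_width: 0.0278
```

>>> drive_tool(
  targets=[
    {"hand":20,"dp":[-10,0,0],"dr":[0,0,0]},
    {"hand":20,"dp":[-20,0,0],"dr":[0,0,0]},
    {"hand":20,"dp":[-20,0,0],"dr":[0,0,0]},
    {"hand":20,"dp":[-10,0,0],"dr":[0,0,0]},
    {"hand":20,"dp":[0,0,0],"dr":[0,0,0]},
  ],
)

```text
t: 3.48
tcp_pos: [0.4747, -0.2784, 0.1731]
tool_rot: [0.708, -0.001, -0.706, 0.001]
ft_force: [-0.1, -0.4, -1.6]
grip_width: 0.0274
```

>>> drive_tool(
  targets=[
    {"hand":20,"dp":[-33,0,0],"dr":[0,0,0]},
    {"hand":20,"dp":[-33,0,0],"dr":[0,0,0]},
    {"hand":20,"dp":[-34,0,0],"dr":[0,0,0]},
    {"hand":20,"dp":[0,-35,-10],"dr":[0,0,0]},
    {"hand":20,"dp":[0,-35,-10],"dr":[0,0,0]},
  ],
)

```text
t: 3.9
tcp_pos: [0.4942, -0.2083, 0.2717]
tool_rot: [0.708, -0.002, -0.706, -0.001]
ft_force: [-0.2, 1.2, -2.0]
grip_width: 0.0277
```

>>> drive_tool(
  targets=[
    {"hand":20,"dp":[0,-35,-10],"dr":[0,0,0]},
    {"hand":20,"dp":[0,-35,-10],"dr":[0,0,0]},
    {"hand":20,"dp":[0,-35,-10],"dr":[0,0,0]},
    {"hand":20,"dp":[0,-35,-10],"dr":[0,0,0]},
    {"hand":20,"dp":[0,-35,-10],"dr":[0,0,0]},
  ],
)

```text
t: 4.32
tcp_pos: [0.5439, -0.0311, 0.2698]
tool_rot: [-0.707, -0.0, 0.707, 0.0]
ft_force: [0.8, -1.6, -1.7]
grip_width: 0.0277
```

>>> drive_tool(
  targets=[
    {"hand":20,"dp":[0,-35,-10],"dr":[0,0,0]},
    {"hand":20,"dp":[0,-35,-10],"dr":[0,0,0]},
    {"hand":20,"dp":[0,-35,-10],"dr":[0,0,0]},
    {"hand":20,"dp":[0,-35,-10],"dr":[0,0,0]},
    {"hand":20,"dp":[0,-35,-10],"dr":[0,0,0]},
  ],
)

```text
t: 4.73
tcp_pos: [0.5939, 0.144, 0.2696]
tool_rot: [-0.707, 0.0, 0.708, -0.0]
ft_force: [0.2, -0.1, -0.7]
grip_width: 0.0278
```

>>> drive_tool(
  targets=[
    {"hand":20,"dp":[0,-35,-10],"dr":[0,0,0]},
    {"hand":20,"dp":[0,-35,-10],"dr":[0,0,0]},
    {"hand":20,"dp":[0,-35,-10],"dr":[0,0,0]},
    {"hand":20,"dp":[0,-30,-10],"dr":[0,0,0]},
    {"hand":20,"dp":[0,0,0],"dr":[0,0,0]},
  ],
)

```text
t: 5.15
tcp_pos: [0.6343, 0.2821, 0.2685]
tool_rot: [-0.707, -0.002, 0.708, -0.001]
ft_force: [-0.0, -0.2, -1.3]
grip_width: 0.0277
```

>>> drive_tool(
  targets=[
    {"hand":20,"dp":[30,-2,-4],"dr":[0,0,0]},
    {"hand":20,"dp":[35,0,0],"dr":[0,0,0]},
    {"hand":20,"dp":[35,0,0],"dr":[0,0,0]},
    {"hand":20,"dp":[25,0,0],"dr":[0,0,0]},
    {"hand":20,"dp":[0,0,0],"dr":[0,0,0]},
  ],
)

```text
t: 5.57
tcp_pos: [0.6354, 0.278, 0.1389]
tool_rot: [-0.704, 0.001, 0.711, -0.001]
ft_force: [-0.3, -0.4, -2.4]
grip_width: 0.0274
```

```bash
python3 - <<'E'
from workcell import bot
from h import *
print(bot.read_state()["tcp_pos"],bot.read_state()["tool_rot"])
s=bot.camera("side"); show(s,(150,170,150,120),4,"pics/s2.png")
c=bot.camera("top"); show(c,(170,100,150,130),4,"pics/c2.png")
cv2.imwrite("pics/j2.png",np.hstack([cv2.resize(cv2.imread("pics/s2.png"),(400,320)),cv2.resize(cv2.imread("pics/c2.png"),(369,320))]))
E
```

```text
[0.63541481 0.27801607 0.1388957 ] [-0.7036927   0.00120585  0.7105025  -0.00115471]
```

View pics/j2.png

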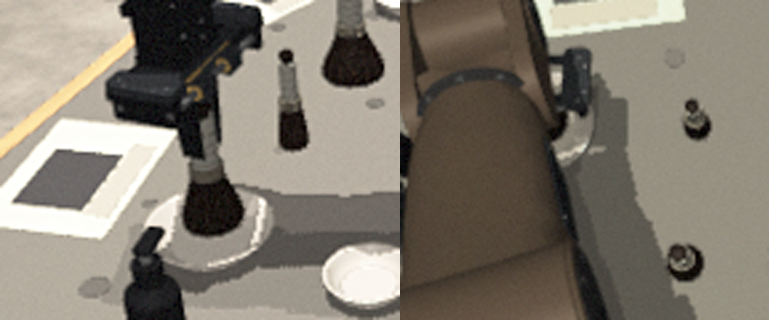

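>>> drive_tool(
  targets=[
    {"hand":20,"dp":[0,0,0],"dr":[0,0,0]},
    {"hand":20,"dp":[0,0,0],"dr":[0,0,0]},
    {"hand":20,"dp":[0,0,0],"dr":[0,0,0]},
    {"hand":20,"dp":[0,0,0],"dr":[0,0,0]},
    {"hand":20,"dp":[0,0,0],"dr":[0,0,0]},
  ],
)

```text
t: 6.08
tcp_pos: [0.6381, 0.2792, 0.1465]
tool_rot: [0.708, 0.0, -0.707, -0.0]
ft_force: [0.9, 0.1, -1.1]
grip_width: 0.0275
```

>>> drive_tool(
  targets=[
    {"hand":20,"dp":[8,-5,0],"dr":[0,0,0]},
    {"hand":20,"dp":[8,0,0],"dr":[0,0,0]},
    {"hand":20,"dp":[8,0,0],"dr":[0,0,0]},
    {"hand":20,"dp":[0,0,0],"dr":[0,0,0]},
    {"hand":20,"dp":[0,0,0],"dr":[0,0,0]},
  ],
)

```text
t: 6.5
tcp_pos: [0.6377, 0.284, 0.1205]
tool_rot: [-0.707, 0.0, 0.708, -0.0]
ft_force: [-0.3, -0.1, -0.9]
grip_width: 0.0274
```

>>> drive_tool(
  targets=[
    {"hand":20,"dp":[2,0,0],"dr":[0,0,0]},
    {"hand":20,"dp":[2,0,0],"dr":[0,0,0]},
    {"hand":20,"dp":[0,0,0],"dr":[0,0,0]},
    {"hand":20,"dp":[0,0,0],"dr":[0,0,0]},
    {"hand":20,"dp":[0,0,0],"dr":[0,0,0]},
  ],
)

```text
t: 6.92
tcp_pos: [0.6381, 0.2841, 0.1178]
tool_rot: [0.707, -0.0, -0.707, 0.0]
ft_force: [-0.2, -0.3, -1.2]
grip_width: 0.0274
```

>>> drive_tool(
  targets=[
    {"hand":20,"dp":[1,0,0],"dr":[0,0,0]},
    {"hand":20,"dp":[1,0,0],"dr":[0,0,0]},
    {"hand":20,"dp":[0,0,0],"dr":[0,0,0]},
    {"hand":20,"dp":[0,0,0],"dr":[0,0,0]},
    {"hand":20,"dp":[0,0,0],"dr":[0,0,0]},
  ],
)

```text
t: 7.33
tcp_pos: [0.638, 0.2841, 0.1156]
tool_rot: [-0.707, 0.0, 0.707, -0.0]
ft_force: [0.1, 0.0, -2.0]
grip_width: 0.0277
```

>>> drive_tool(
  targets=[
    {"hand":20,"dp":[0.7,0,0],"dr":[0,0,0]},
    {"hand":20,"dp":[0,0,0],"dr":[0,0,0]},
    {"hand":20,"dp":[0,0,0],"dr":[0,0,0]},
    {"hand":20,"dp":[0,0,0],"dr":[0,0,0]},
    {"hand":20,"dp":[0,0,0],"dr":[0,0,0]},
  ],
)

```text
t: 7.75
tcp_pos: [0.6381, 0.2841, 0.1154]
tool_rot: [0.707, 0.0, -0.707, 0.0]
ft_force: [-1.8, -1.4, 5.0]
grip_width: 0.0276
```

>>> drive_tool(
  targets=[
    {"hand":32,"dp":[0,0,0],"dr":[0,0,0]},
    {"hand":40,"dp":[0,0,0],"dr":[0,0,0]},
    {"hand":50,"dp":[0,0,0],"dr":[0,0,0]},
    {"hand":60,"dp":[0,0,0],"dr":[0,0,0]},
    {"hand":60,"dp":[0,0,0],"dr":[0,0,0]},
  ],
)

```text
t: 8.17
tcp_pos: [0.638, 0.2841, 0.1147]
tool_rot: [-0.707, 0.0, 0.707, -0.0]
ft_force: [0.2, -0.2, -0.3]
grip_width: 0.0531
```

>>> drive_tool(
  targets=[
    {"hand":60,"dp":[-10,0,0],"dr":[0,0,0]},
    {"hand":60,"dp":[-30,0,0],"dr":[0,0,0]},
    {"hand":60,"dp":[-40,0,0],"dr":[0,0,0]},
    {"hand":60,"dp":[-40,0,0],"dr":[0,0,0]},
    {"hand":60,"dp":[-40,0,0],"dr":[0,0,0]},
  ],
)

```text
t: 8.58
tcp_pos: [0.6376, 0.284, 0.2775]
tool_rot: [0.707, 0.0, -0.707, 0.0]
ft_force: [0.3, 0.0, -0.2]
grip_width: 0.0601
```

>>> drive_tool(
  targets=[
    {"hand":50,"dp":[0,40,0],"dr":[0,0,0]},
    {"hand":50,"dp":[0,40,0],"dr":[0,0,0]},
    {"hand":50,"dp":[0,40,0],"dr":[0,0,0]},
    {"hand":50,"dp":[0,41,0],"dr":[0,0,0]},
    {"hand":50,"dp":[0,40,0],"dr":[0,0,0]},
  ],
)

```text
t: 9.0
tcp_pos: [0.6376, 0.0813, 0.2759]
tool_rot: [0.707, 0.0, -0.707, 0.0]
ft_force: [0.4, -0.5, -0.9]
grip_width: 0.0503
```

>>> drive_tool(
  targets=[
    {"hand":50,"dp":[0,0,0],"dr":[0,0,0]},
    {"hand":50,"dp":[20,0,0],"dr":[0,0,0]},
    {"hand":50,"dp":[35,0,0],"dr":[0,0,0]},
    {"hand":50,"dp":[35,0,0],"dr":[0,0,0]},
    {"hand":50,"dp":[0,0,0],"dr":[0,0,0]},
  ],
)

```text
t: 9.42
tcp_pos: [0.6356, 0.0831, 0.1797]
tool_rot: [-0.704, 0.0, 0.71, -0.0]
ft_force: [-0.6, -0.2, -1.1]
grip_width: 0.05
```

```bash
python3 - <<'E'
from workcell import bot
from h import *
print(bot.read_state()["tcp_pos"])
s=bot.camera("side"); show(s,(150,150,180,150),4,"pics/s3.png")
E
```

```text
[0.63555805 0.08307081 0.179695  ]
```

View pics/s3.png

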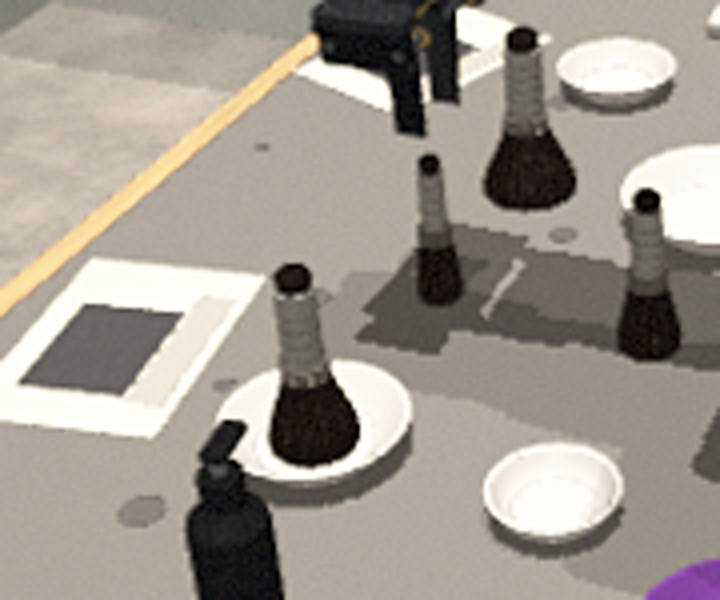

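>>> drive_tool(
  targets=[
    {"hand":50,"dp":[20,0,0],"dr":[0,0,0]},
    {"hand":50,"dp":[25,0,0],"dr":[0,0,0]},
    {"hand":50,"dp":[25,0,0],"dr":[0,0,0]},
    {"hand":50,"dp":[15,0,0],"dr":[0,0,0]},
    {"hand":50,"dp":[0,0,0],"dr":[0,0,0]},
  ],
)

```text
t: 9.88
tcp_pos: [0.6379, 0.0834, 0.0995]
tool_rot: [-0.706, -0.0, 0.708, -0.0]
ft_force: [-0.3, -0.2, -0.6]
grip_width: 0.0501
```

>>> drive_tool(
  targets=[
    {"hand":40,"dp":[0,0,0],"dr":[0,0,0]},
    {"hand":34,"dp":[0,0,0],"dr":[0,0,0]},
    {"hand":28,"dp":[0,0,0],"dr":[0,0,0]},
    {"hand":24,"dp":[0,0,0],"dr":[0,0,0]},
    {"hand":24,"dp":[0,0,0],"dr":[0,0,0]},
  ],
)

```text
t: 10.3
tcp_pos: [0.6384, 0.0831, 0.101]
tool_rot: [0.708, 0.0, -0.707, 0.0]
ft_force: [-0.2, -0.4, 0.4]
grip_width: 0.0258
```

>>> drive_tool(
  targets=[
    {"hand":16,"dp":[0,0,0],"dr":[0,0,0]},
    {"hand":12,"dp":[0,0,0],"dr":[0,0,0]},
    {"hand":12,"dp":[0,0,0],"dr":[0,0,0]},
    {"hand":12,"dp":[0,0,0],"dr":[0,0,0]},
    {"hand":12,"dp":[0,0,0],"dr":[0,0,0]},
  ],
  newtons=15,
)

```text
t: 10.72
tcp_pos: [0.6382, 0.0832, 0.1004]
tool_rot: [0.707, 0.0, -0.707, 0.0]
ft_force: [0.2, 0.1, 5.9]
grip_width: 0.0193
```

>>> drive_tool(
  targets=[
    {"hand":12,"dp":[0,0,0],"dr":[0,0,0]},
    {"hand":12,"dp":[-15,0,0],"dr":[0,0,0]},
    {"hand":12,"dp":[-30,0,0],"dr":[0,0,0]},
    {"hand":12,"dp":[-35,0,0],"dr":[0,0,0]},
    {"hand":12,"dp":[-35,0,0],"dr":[0,0,0]},
  ],
)

```text
t: 11.13
tcp_pos: [0.6375, 0.0831, 0.2155]
tool_rot: [-0.706, 0.0, 0.708, -0.0]
ft_force: [0.2, 0.4, -0.0]
grip_width: 0.0198
```

>>> drive_tool(
  targets=[
    {"hand":12,"dp":[0,-20,18],"dr":[0,0,0]},
    {"hand":12,"dp":[0,-27,23],"dr":[0,0,0]},
    {"hand":12,"dp":[0,-27,23],"dr":[0,0,0]},
    {"hand":12,"dp":[0,-27,23],"dr":[0,0,0]},
    {"hand":12,"dp":[0,-27,23],"dr":[0,0,0]},
  ],
)

```text
t: 11.55
tcp_pos: [0.5266, 0.2119, 0.2147]
tool_rot: [-0.707, 0.0, 0.707, 0.0]
ft_force: [0.6, 0.9, -0.4]
grip_width: 0.0199
```

>>> drive_tool(
  targets=[
    {"hand":12,"dp":[0,-27,23],"dr":[0,0,0]},
    {"hand":12,"dp":[0,-27,23],"dr":[0,0,0]},
    {"hand":12,"dp":[0,-20,18],"dr":[0,0,0]},
    {"hand":12,"dp":[0,-10,9],"dr":[0,0,0]},
    {"hand":12,"dp":[0,0,0],"dr":[0,0,0]},
  ],
)

```text
t: 11.97
tcp_pos: [0.4534, 0.2966, 0.2148]
tool_rot: [-0.707, -0.001, 0.707, -0.001]
ft_force: [0.8, 0.3, -1.4]
grip_width: 0.0196
```

>>> drive_tool(
  targets=[
    {"hand":12,"dp":[20,0,0],"dr":[0,0,0]},
    {"hand":12,"dp":[30,0,0],"dr":[0,0,0]},
    {"hand":12,"dp":[20,0,0],"dr":[0,0,0]},
    {"hand":12,"dp":[0,0,0],"dr":[0,0,0]},
    {"hand":12,"dp":[0,0,0],"dr":[0,0,0]},
  ],
)

```text
t: 12.38
tcp_pos: [0.4556, 0.2943, 0.1445]
tool_rot: [-0.707, 0.001, 0.708, -0.0]
ft_force: [0.0, 0.4, -0.1]
grip_width: 0.0199
```

Now 39 mm to the floor: 34, then gently.

>>> drive_tool(
  targets=[
    {"hand":12,"dp":[10,-1,1],"dr":[0,0,0]},
    {"hand":12,"dp":[15,0,0],"dr":[0,0,0]},
    {"hand":12,"dp":[8,0,0],"dr":[0,0,0]},
    {"hand":12,"dp":[0,0,0],"dr":[0,0,0]},
    {"hand":12,"dp":[0,0,0],"dr":[0,0,0]},
  ],
)

```text
t: 12.8
tcp_pos: [0.4542, 0.2961, 0.1122]
tool_rot: [0.707, -0.0, -0.707, 0.0]
ft_force: [-0.1, 1.2, 0.8]
grip_width: 0.02
```

>>> drive_tool(
  targets=[
    {"hand":12,"dp":[1.5,0,0],"dr":[0,0,0]},
    {"hand":12,"dp":[1.5,0,0],"dr":[0,0,0]},
    {"hand":12,"dp":[0,0,0],"dr":[0,0,0]},
    {"hand":12,"dp":[0,0,0],"dr":[0,0,0]},
    {"hand":12,"dp":[0,0,0],"dr":[0,0,0]},
  ],
)

```text
t: 13.22
tcp_pos: [0.4541, 0.2961, 0.1091]
tool_rot: [0.707, 0.0, -0.707, -0.0]
ft_force: [0.3, 0.2, -0.1]
grip_width: 0.0196
```

>>> drive_tool(
  targets=[
    {"hand":12,"dp":[1.5,0,0],"dr":[0,0,0]},
    {"hand":12,"dp":[1.5,0,0],"dr":[0,0,0]},
    {"hand":12,"dp":[0.7,0,0],"dr":[0,0,0]},
    {"hand":12,"dp":[0,0,0],"dr":[0,0,0]},
    {"hand":12,"dp":[0,0,0],"dr":[0,0,0]},
  ],
)

```text
t: 13.63
tcp_pos: [0.454, 0.2962, 0.1053]
tool_rot: [0.707, 0.0, -0.707, 0.0]
ft_force: [-0.6, 0.4, 4.4]
grip_width: 0.0198
```

>>> drive_tool(
  targets=[
    {"hand":24,"dp":[0,0,0],"dr":[0,0,0]},
    {"hand":32,"dp":[0,0,0],"dr":[0,0,0]},
    {"hand":45,"dp":[0,0,0],"dr":[0,0,0]},
    {"hand":54,"dp":[0,0,0],"dr":[0,0,0]},
    {"hand":54,"dp":[0,0,0],"dr":[0,0,0]},
  ],
)

```text
t: 14.05
tcp_pos: [0.454, 0.2961, 0.1051]
tool_rot: [-0.707, 0.0, 0.707, -0.0]
ft_force: [-0.6, 0.1, -0.3]
grip_width: 0.0453
```

>>> drive_tool(
  targets=[
    {"hand":54,"dp":[-10,0,0],"dr":[0,0,0]},
    {"hand":54,"dp":[-30,0,0],"dr":[0,0,0]},
    {"hand":54,"dp":[-35,0,0],"dr":[0,0,0]},
    {"hand":54,"dp":[-35,0,0],"dr":[0,0,0]},
    {"hand":54,"dp":[0,0,0],"dr":[0,0,0]},
  ],
)

```text
t: 14.47
tcp_pos: [0.4558, 0.2971, 0.2219]
tool_rot: [0.71, 0.002, -0.704, -0.001]
ft_force: [0.4, -0.1, 0.7]
grip_width: 0.054
```

>>> drive_tool(
  targets=[
    {"hand":54,"dp":[0,40,-1],"dr":[0,0,0]},
    {"hand":54,"dp":[0,40,-1],"dr":[0,0,0]},
    {"hand":54,"dp":[0,41,-1],"dr":[0,0,0]},
    {"hand":54,"dp":[0,41,-1],"dr":[0,0,0]},
    {"hand":54,"dp":[0,40,-2],"dr":[0,0,0]},
  ],
)

```text
t: 14.88
tcp_pos: [0.4594, 0.0924, 0.2156]
tool_rot: [0.707, 0.0, -0.707, 0.0]
ft_force: [1.8, 0.1, 0.4]
grip_width: 0.0539
```

>>> drive_tool(
  targets=[
    {"hand":54,"dp":[0,0,0],"dr":[0,0,0]},
    {"hand":54,"dp":[0,0,0],"dr":[0,0,0]},
    {"hand":54,"dp":[10,0,0],"dr":[0,0,0]},
    {"hand":54,"dp":[0,0,0],"dr":[0,0,0]},
    {"hand":54,"dp":[0,0,0],"dr":[0,0,0]},
  ],
)

```text
t: 15.3
tcp_pos: [0.4597, 0.0951, 0.2052]
tool_rot: [-0.707, -0.0, 0.707, -0.001]
ft_force: [-0.1, -0.2, -0.0]
grip_width: 0.0541
```

```bash
python3 - <<'E'
from workcell import bot
from h import *
s=bot.camera("side"); show(s,(190,120,190,180),3.3,"pics/s4.png")
E
```

```text
(no output)
```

View pics/s4.png

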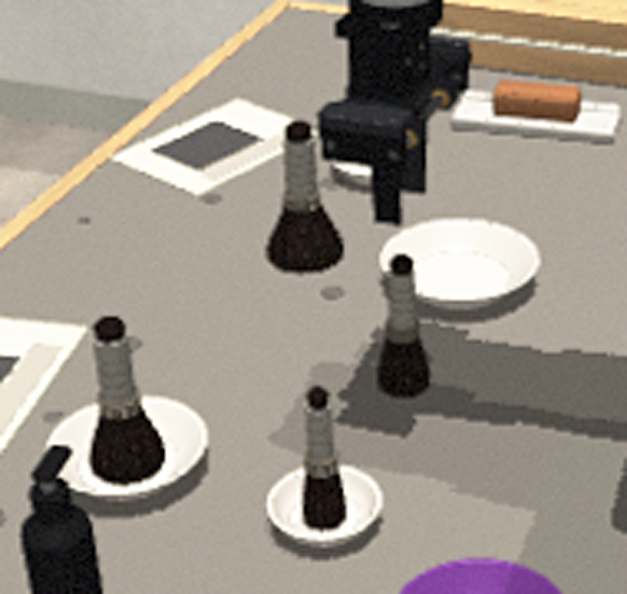

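>>> drive_tool(
  targets=[
    {"hand":54,"dp":[20,0,0],"dr":[0,0,0]},
    {"hand":54,"dp":[30,0,0],"dr":[0,0,0]},
    {"hand":54,"dp":[30,0,0],"dr":[0,0,0]},
    {"hand":54,"dp":[20,0,0],"dr":[0,0,0]},
    {"hand":54,"dp":[0,0,0],"dr":[0,0,0]},
  ],
)

```text
t: 15.77
tcp_pos: [0.4587, 0.0947, 0.1026]
tool_rot: [-0.705, -0.0, 0.709, -0.001]
ft_force: [-0.4, 0.1, 0.2]
grip_width: 0.054
```

>>> drive_tool(
  targets=[
    {"hand":45,"dp":[0,0,0],"dr":[0,0,0]},
    {"hand":38,"dp":[0,0,0],"dr":[0,0,0]},
    {"hand":32,"dp":[0,0,0],"dr":[0,0,0]},
    {"hand":28,"dp":[0,0,0],"dr":[0,0,0]},
    {"hand":26,"dp":[0,0,0],"dr":[0,0,0]},
  ],
)

```text
t: 16.18
tcp_pos: [0.4604, 0.0942, 0.1061]
tool_rot: [0.708, 0.0, -0.706, 0.0]
ft_force: [-0.4, -0.3, -0.5]
grip_width: 0.0282
```

>>> drive_tool(
  targets=[
    {"hand":20,"dp":[0,0,0],"dr":[0,0,0]},
    {"hand":16,"dp":[0,0,0],"dr":[0,0,0]},
    {"hand":16,"dp":[0,0,0],"dr":[0,0,0]},
    {"hand":16,"dp":[0,0,0],"dr":[0,0,0]},
    {"hand":16,"dp":[0,0,0],"dr":[0,0,0]},
  ],
)

```text
t: 16.6
tcp_pos: [0.4603, 0.0942, 0.1057]
tool_rot: [0.707, 0.0, -0.707, -0.0]
ft_force: [-0.5, -0.3, 8.0]
grip_width: 0.024
```

>>> drive_tool(
  targets=[
    {"hand":16,"dp":[-20,0,0],"dr":[0,0,0]},
    {"hand":16,"dp":[-35,0,0],"dr":[0,0,0]},
    {"hand":16,"dp":[-40,0,0],"dr":[0,0,0]},
    {"hand":16,"dp":[-40,0,0],"dr":[0,0,0]},
    {"hand":16,"dp":[-25,0,0],"dr":[0,0,0]},
  ],
)

```text
t: 17.02
tcp_pos: [0.4602, 0.0941, 0.2689]
tool_rot: [0.708, 0.0, -0.706, -0.0]
ft_force: [0.6, 0.9, -1.5]
grip_width: 0.0238
```

>>> drive_tool(
  targets=[
    {"hand":16,"dp":[0,20,-9],"dr":[0,0,0]},
    {"hand":16,"dp":[0,33,-15],"dr":[0,0,0]},
    {"hand":16,"dp":[0,33,-15],"dr":[0,0,0]},
    {"hand":16,"dp":[0,33,-15],"dr":[0,0,0]},
    {"hand":16,"dp":[0,33,-15],"dr":[0,0,0]},
  ],
)

```text
t: 17.43
tcp_pos: [0.5292, -0.0595, 0.2653]
tool_rot: [-0.707, -0.0, 0.707, -0.0]
ft_force: [0.9, 0.4, -0.9]
grip_width: 0.0235
```

>>> drive_tool(
  targets=[
    {"hand":16,"dp":[0,33,-15],"dr":[0,0,0]},
    {"hand":16,"dp":[0,33,-15],"dr":[0,0,0]},
    {"hand":16,"dp":[0,33,-15],"dr":[0,0,0]},
    {"hand":16,"dp":[0,33,-15],"dr":[0,0,0]},
    {"hand":16,"dp":[0,33,-15],"dr":[0,0,0]},
  ],
)

```text
t: 17.85
tcp_pos: [0.6042, -0.2247, 0.265]
tool_rot: [-0.707, 0.0, 0.707, 0.0]
ft_force: [0.3, 0.4, -0.7]
grip_width: 0.024
```

>>> drive_tool(
  targets=[
    {"hand":16,"dp":[0,33,-15],"dr":[0,0,0]},
    {"hand":16,"dp":[0,25,-12],"dr":[0,0,0]},
    {"hand":16,"dp":[0,14,-6],"dr":[0,0,0]},
    {"hand":16,"dp":[0,0,0],"dr":[0,0,0]},
    {"hand":16,"dp":[0,0,0],"dr":[0,0,0]},
  ],
)

```text
t: 18.27
tcp_pos: [0.6367, -0.2952, 0.2643]
tool_rot: [-0.707, 0.0, 0.708, 0.001]
ft_force: [-0.1, 0.2, -1.0]
grip_width: 0.0237
```

>>> drive_tool(
  targets=[
    {"hand":16,"dp":[25,0,0],"dr":[0,0,0]},
    {"hand":16,"dp":[35,0,0],"dr":[0,0,0]},
    {"hand":16,"dp":[35,0,0],"dr":[0,0,0]},
    {"hand":16,"dp":[20,0,0],"dr":[0,0,0]},
    {"hand":16,"dp":[0,0,0],"dr":[0,0,0]},
  ],
)

```text
t: 18.68
tcp_pos: [0.635, -0.2926, 0.1458]
tool_rot: [-0.705, -0.002, 0.709, 0.001]
ft_force: [0.5, 0.1, -1.5]
grip_width: 0.0234
```

>>> drive_tool(
  targets=[
    {"hand":16,"dp":[0,0,0],"dr":[0,0,0]},
    {"hand":16,"dp":[10,0,0],"dr":[0,0,0]},
    {"hand":16,"dp":[10,0,0],"dr":[0,0,0]},
    {"hand":16,"dp":[5,0,0],"dr":[0,0,0]},
    {"hand":16,"dp":[0,0,0],"dr":[0,0,0]},
  ],
)

```text
t: 19.1
tcp_pos: [0.6366, -0.2946, 0.1244]
tool_rot: [-0.707, -0.0, 0.707, 0.0]
ft_force: [0.3, -0.1, -0.2]
grip_width: 0.024
```

>>> drive_tool(
  targets=[
    {"hand":16,"dp":[2,0,0],"dr":[0,0,0]},
    {"hand":16,"dp":[2,0,0],"dr":[0,0,0]},
    {"hand":16,"dp":[2,0,0],"dr":[0,0,0]},
    {"hand":16,"dp":[0,0,0],"dr":[0,0,0]},
    {"hand":16,"dp":[0,0,0],"dr":[0,0,0]},
  ],
)

```text
t: 19.52
tcp_pos: [0.637, -0.2949, 0.1193]
tool_rot: [0.707, -0.0, -0.707, 0.0]
ft_force: [0.2, 0.6, -1.9]
grip_width: 0.0238
```

>>> drive_tool(
  targets=[
    {"hand":16,"dp":[2,0,0],"dr":[0,0,0]},
    {"hand":16,"dp":[2,0,0],"dr":[0,0,0]},
    {"hand":16,"dp":[2,0,0],"dr":[0,0,0]},
    {"hand":16,"dp":[0,0,0],"dr":[0,0,0]},
    {"hand":16,"dp":[0,0,0],"dr":[0,0,0]},
  ],
)

```text
t: 19.93
tcp_pos: [0.637, -0.2949, 0.1131]
tool_rot: [-0.707, -0.0, 0.707, 0.0]
ft_force: [-0.1, 0.6, -1.1]
grip_width: 0.0237
```

>>> drive_tool(
  targets=[
    {"hand":16,"dp":[1,0,0],"dr":[0,0,0]},
    {"hand":16,"dp":[1,0,0],"dr":[0,0,0]},
    {"hand":16,"dp":[0.7,0,0],"dr":[0,0,0]},
    {"hand":16,"dp":[0,0,0],"dr":[0,0,0]},
    {"hand":16,"dp":[0,0,0],"dr":[0,0,0]},
  ],
)

```text
t: 20.35
tcp_pos: [0.6371, -0.2949, 0.1109]
tool_rot: [0.707, -0.0, -0.707, 0.0]
ft_force: [-0.1, 0.2, 2.9]
grip_width: 0.0241
```

>>> drive_tool(
  targets=[
    {"hand":28,"dp":[0,0,0],"dr":[0,0,0]},
    {"hand":36,"dp":[0,0,0],"dr":[0,0,0]},
    {"hand":48,"dp":[0,0,0],"dr":[0,0,0]},
    {"hand":64,"dp":[0,0,0],"dr":[0,0,0]},
    {"hand":64,"dp":[0,0,0],"dr":[0,0,0]},
  ],
)

```text
t: 20.77
tcp_pos: [0.637, -0.2949, 0.1104]
tool_rot: [-0.707, -0.0, 0.707, -0.0]
ft_force: [0.6, 0.3, -0.4]
grip_width: 0.0489
```

>>> drive_tool(
  targets=[
    {"hand":64,"dp":[-10,0,0],"dr":[0,0,0]},
    {"hand":64,"dp":[-30,0,0],"dr":[0,0,0]},
    {"hand":64,"dp":[-40,0,0],"dr":[0,0,0]},
    {"hand":64,"dp":[-40,0,0],"dr":[0,0,0]},
    {"hand":64,"dp":[0,0,0],"dr":[0,0,0]},
  ],
)

```text
t: 21.18
tcp_pos: [0.6391, -0.296, 0.24]
tool_rot: [0.711, -0.002, -0.703, 0.002]
ft_force: [0.9, -0.3, 0.6]
grip_width: 0.0637
```

>>> drive_tool(
  targets=[
    {"hand":64,"dp":[0,-40,0],"dr":[0,0,0]},
    {"hand":64,"dp":[0,-40,0],"dr":[0,0,0]},
    {"hand":64,"dp":[0,-41,0],"dr":[0,0,0]},
    {"hand":64,"dp":[0,-40,-1],"dr":[0,0,0]},
    {"hand":64,"dp":[0,-40,-1],"dr":[0,0,0]},
  ],
)

```text
t: 21.6
tcp_pos: [0.6387, -0.0922, 0.2313]
tool_rot: [0.707, -0.0, -0.707, -0.0]
ft_force: [0.3, 0.4, 0.8]
grip_width: 0.0638
```

>>> drive_tool(
  targets=[
    {"hand":64,"dp":[0,0,0],"dr":[0,0,0]},
    {"hand":64,"dp":[0,0,0],"dr":[0,0,0]},
    {"hand":64,"dp":[10,0,0],"dr":[0,0,0]},
    {"hand":64,"dp":[10,0,0],"dr":[0,0,0]},
    {"hand":64,"dp":[0,0,0],"dr":[0,0,0]},
  ],
)

```text
t: 22.02
tcp_pos: [0.6381, -0.0951, 0.2078]
tool_rot: [-0.706, 0.0, 0.708, 0.001]
ft_force: [0.4, 0.3, -0.6]
grip_width: 0.0638
```

```bash
python3 - <<'E'
from workcell import bot
from h import *
s=bot.camera("side"); show(s,(220,100,190,150),3.5,"pics/s5.png")
E
```

View pics/s5.png

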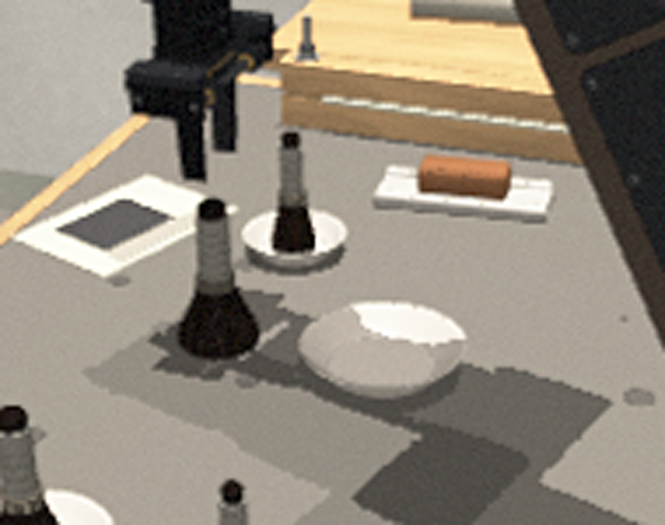

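>>> drive_tool(
  targets=[
    {"hand":64,"dp":[20,0,0],"dr":[0,0,0]},
    {"hand":64,"dp":[30,0,0],"dr":[0,0,0]},
    {"hand":64,"dp":[30,0,0],"dr":[0,0,0]},
    {"hand":64,"dp":[15,0,0],"dr":[0,0,0]},
    {"hand":64,"dp":[0,0,0],"dr":[0,0,0]},
  ],
)

```text
t: 22.48
tcp_pos: [0.6375, -0.0945, 0.1118]
tool_rot: [-0.705, -0.0, 0.709, 0.001]
ft_force: [-0.7, -1.0, 1.3]
grip_width: 0.0641
```

>>> drive_tool(
  targets=[
    {"hand":55,"dp":[0,0,0],"dr":[0,0,0]},
    {"hand":48,"dp":[0,0,0],"dr":[0,0,0]},
    {"hand":42,"dp":[0,0,0],"dr":[0,0,0]},
    {"hand":38,"dp":[0,0,0],"dr":[0,0,0]},
    {"hand":34,"dp":[0,0,0],"dr":[0,0,0]},
  ],
)

```text
t: 22.9
tcp_pos: [0.6393, -0.094, 0.1166]
tool_rot: [0.708, -0.0, -0.707, 0.0]
ft_force: [0.4, 0.1, 0.7]
grip_width: 0.0372
```

>>> drive_tool(
  targets=[
    {"hand":30,"dp":[0,0,0],"dr":[0,0,0]},
    {"hand":24,"dp":[0,0,0],"dr":[0,0,0]},
    {"hand":24,"dp":[0,0,0],"dr":[0,0,0]},
    {"hand":24,"dp":[0,0,0],"dr":[0,0,0]},
    {"hand":24,"dp":[0,0,0],"dr":[0,0,0]},
  ],
  newtons=25,
)

```text
t: 23.32
tcp_pos: [0.6391, -0.0938, 0.1159]
tool_rot: [0.707, 0.0, -0.707, 0.0]
ft_force: [-1.1, 1.8, 5.8]
grip_width: 0.0319
```

>>> drive_tool(
  targets=[
    {"hand":24,"dp":[-10,0,0],"dr":[0,0,0]},
    {"hand":24,"dp":[-20,0,0],"dr":[0,0,0]},
    {"hand":24,"dp":[-25,0,0],"dr":[0,0,0]},
    {"hand":24,"dp":[-15,0,0],"dr":[0,0,0]},
    {"hand":24,"dp":[0,0,0],"dr":[0,0,0]},
  ],
)

```text
t: 23.73
tcp_pos: [0.6401, -0.0943, 0.189]
tool_rot: [0.709, -0.0, -0.705, 0.001]
ft_force: [1.0, -0.8, -2.1]
grip_width: 0.0318
```

>>> drive_tool(
  targets=[
    {"hand":24,"dp":[0,-1,15],"dr":[0,0,0]},
    {"hand":24,"dp":[0,0,30],"dr":[0,0,0]},
    {"hand":24,"dp":[0,0,35],"dr":[0,0,0]},
    {"hand":24,"dp":[0,0,35],"dr":[0,0,0]},
    {"hand":24,"dp":[0,0,30],"dr":[0,0,0]},
  ],
)

```text
t: 24.15
tcp_pos: [0.4912, -0.0925, 0.1844]
tool_rot: [-0.706, -0.0, 0.708, 0.0]
ft_force: [0.9, 0.3, -3.1]
grip_width: 0.0317
```

>>> drive_tool(
  targets=[
    {"hand":24,"dp":[0,0,20],"dr":[0,0,0]},
    {"hand":24,"dp":[0,0,4],"dr":[0,0,0]},
    {"hand":24,"dp":[0,0,0],"dr":[0,0,0]},
    {"hand":24,"dp":[0,0,0],"dr":[0,0,0]},
    {"hand":24,"dp":[0,0,0],"dr":[0,0,0]},
  ],
)

```text
t: 24.57
tcp_pos: [0.471, -0.0931, 0.1853]
tool_rot: [0.707, -0.0, -0.707, 0.0]
ft_force: [0.5, -0.1, -1.7]
grip_width: 0.0316
```

Need 64.5 mm down.

>>> drive_tool(
  targets=[
    {"hand":24,"dp":[10,0,1],"dr":[0,0,0]},
    {"hand":24,"dp":[20,0,0],"dr":[0,0,0]},
    {"hand":24,"dp":[15,0,0],"dr":[0,0,0]},
    {"hand":24,"dp":[8,0,0],"dr":[0,0,0]},
    {"hand":24,"dp":[0,0,0],"dr":[0,0,0]},
  ],
)

```text
t: 24.98
tcp_pos: [0.469, -0.0927, 0.1309]
tool_rot: [-0.706, -0.0, 0.708, 0.0]
ft_force: [0.5, -0.4, -2.5]
grip_width: 0.0318
```

>>> drive_tool(
  targets=[
    {"hand":24,"dp":[2,0,0],"dr":[0,0,0]},
    {"hand":24,"dp":[2,0,0],"dr":[0,0,0]},
    {"hand":24,"dp":[2,0,0],"dr":[0,0,0]},
    {"hand":24,"dp":[0,0,0],"dr":[0,0,0]},
    {"hand":24,"dp":[0,0,0],"dr":[0,0,0]},
  ],
)

```text
t: 25.4
tcp_pos: [0.4691, -0.0929, 0.1268]
tool_rot: [0.707, -0.0, -0.707, 0.0]
ft_force: [0.7, 0.1, -2.7]
grip_width: 0.0315
```

>>> drive_tool(
  targets=[
    {"hand":24,"dp":[2,0,0],"dr":[0,0,0]},
    {"hand":24,"dp":[1.5,0,0],"dr":[0,0,0]},
    {"hand":24,"dp":[1.5,0,0],"dr":[0,0,0]},
    {"hand":24,"dp":[1,0,0],"dr":[0,0,0]},
    {"hand":24,"dp":[0,0,0],"dr":[0,0,0]},
  ],
)

```text
t: 25.82
tcp_pos: [0.4691, -0.0929, 0.1208]
tool_rot: [0.707, -0.0, -0.707, 0.0]
ft_force: [-1.1, 1.2, 4.2]
grip_width: 0.0316
```

Contact. Release, rise, and back away to the right.

>>> drive_tool(
  targets=[
    {"hand":36,"dp":[0,0,0],"dr":[0,0,0]},
    {"hand":44,"dp":[0,0,0],"dr":[0,0,0]},
    {"hand":56,"dp":[0,0,0],"dr":[0,0,0]},
    {"hand":64,"dp":[0,0,0],"dr":[0,0,0]},
    {"hand":64,"dp":[0,0,0],"dr":[0,0,0]},
  ],
)

```text
t: 26.23
tcp_pos: [0.4691, -0.0929, 0.1205]
tool_rot: [0.707, -0.0, -0.707, 0.0]
ft_force: [-1.2, 0.2, -1.0]
grip_width: 0.0572
```

>>> drive_tool(
  targets=[
    {"hand":64,"dp":[-10,0,0],"dr":[0,0,0]},
    {"hand":64,"dp":[-30,0,0],"dr":[0,0,0]},
    {"hand":64,"dp":[-40,0,0],"dr":[0,0,0]},
    {"hand":64,"dp":[-40,0,0],"dr":[0,0,0]},
    {"hand":64,"dp":[-30,0,0],"dr":[0,0,0]},
  ],
)

```text
t: 26.65
tcp_pos: [0.4691, -0.0929, 0.2735]
tool_rot: [0.708, -0.0, -0.706, 0.0]
ft_force: [0.5, 0.0, 0.7]
grip_width: 0.0637
```

>>> drive_tool(
  targets=[
    {"hand":64,"dp":[0,35,5],"dr":[0,0,0]},
    {"hand":64,"dp":[0,35,5],"dr":[0,0,0]},
    {"hand":64,"dp":[0,35,5],"dr":[0,0,0]},
    {"hand":64,"dp":[0,35,5],"dr":[0,0,0]},
    {"hand":64,"dp":[0,35,5],"dr":[0,0,0]},
  ],
)

```text
t: 27.07
tcp_pos: [0.4434, -0.2695, 0.2707]
tool_rot: [0.707, -0.0, -0.707, 0.0]
ft_force: [1.5, 0.1, -0.3]
grip_width: 0.0639
```

>>> drive_tool(
  targets=[
    {"hand":64,"dp":[0,35,20],"dr":[0,0,0]},
    {"hand":64,"dp":[0,35,20],"dr":[0,0,0]},
    {"hand":64,"dp":[0,35,20],"dr":[0,0,0]},
    {"hand":64,"dp":[0,35,20],"dr":[0,0,0]},
    {"hand":64,"dp":[0,35,20],"dr":[0,0,0]},
  ],
)

```text
t: 27.48
tcp_pos: [0.3426, -0.4444, 0.2706]
tool_rot: [0.707, -0.0, -0.707, 0.0]
ft_force: [0.8, -0.3, 0.6]
grip_width: 0.0641
```

>>> drive_tool(
  targets=[
    {"hand":64,"dp":[0,25,10],"dr":[0,0,0]},
    {"hand":64,"dp":[0,25,10],"dr":[0,0,0]},
    {"hand":64,"dp":[0,20,0],"dr":[0,0,0]},
    {"hand":64,"dp":[0,0,0],"dr":[0,0,0]},
    {"hand":64,"dp":[0,0,0],"dr":[0,0,0]},
  ],
)

```text
t: 27.9
tcp_pos: [0.3236, -0.5132, 0.2699]
tool_rot: [-0.707, 0.0, 0.707, 0.001]
ft_force: [0.2, 0.7, 0.5]
grip_width: 0.0641
```

```bash
python3 - <<'E'
from workcell import bot
from h import *
s=bot.camera("side"); show(s,(190,110,210,190),2.4,"pics/a.png")
c=bot.camera("top"); show(c,(130,110,360,140),2.2,"pics/c6.png"); show(s,(190,110,210,190),2.9,"pics/s6.png"); np.savez("top6.npz",**c)
E
```

```text
(no output)
```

View pics/c6.png

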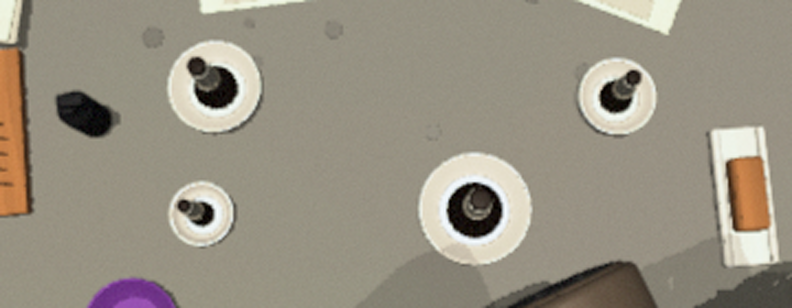

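View pics/s6.png

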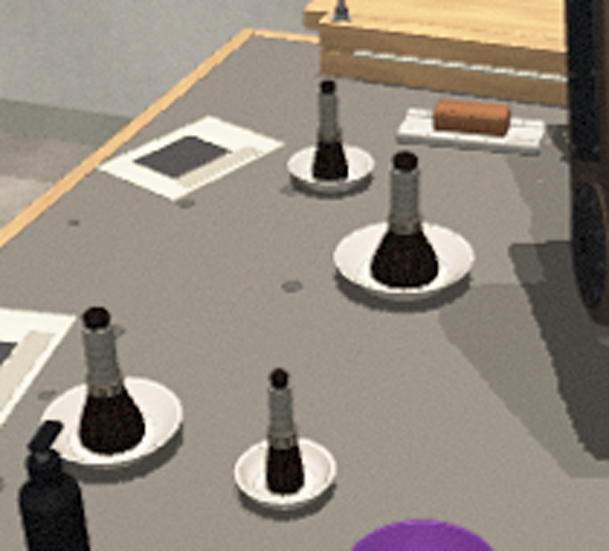

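```bash
python3 -c "
from workcell import bot
print(bot.read_state()['ft_force']); print(bot.sign_off())"
```

```text
[0.506923   0.18544497 0.59376984]
the job is handed in; nothing more can be done
None
```

All four brushes now stand upright on their bristles in the dish of their own size, and I've handed the job in. It took about 28 s of the 102 s allowed.

**Placement:** In the last top and side pictures, each brush foot sits in the middle of its dish floor, judged by eye at roughly 5 mm or better. At release, the arm was within about 1 mm of each dish centre I measured.

**Set-down:** Each brush touched down where the 5 mm dish floor predicted, with about 3 to 5 N of contact force, before I opened the fingers.

**Other items:** The dishes, rubbing pad, ink bottle and purple look-alike dish look unmoved and upright in the pictures. I did not re-measure their positions. The arm is clear of everything, and the force on the tool reads about zero.

**Disagreement between cameras:** Brush-top positions from the side camera alone differed by up to about 17 mm from the top camera. I used the top-camera values; every grasp and placing fitted them, and no check failed.

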